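# Cap the live terminal of a battery pack

## Task

Hold the battery pack down by turning the yellow handle of the vacuum valve clockwise until its red pointer stands on the green mark. Then take the loose red cap, press it onto the pack's bare brass terminal stud until it clicks, and keep pressing it firmly down on the rubber washer (about 10 N): finish while the gripper is still pressing, without letting go. Leave the handle on its mark and the other things on the bench where they are.

Things in the scene. Friction and masses are not known exactly. Their poses are not given: they have to be found in the camera images.
- valve (a joint): opening angle of the vacuum ball valve, rad: 0 = closed, pointer along the valve base's +x; grows as the handle is turned clockwise seen from above; stops at 0 and 1.57. Black marks on the white dial stand at 0 and 1.57, the wide green mark at 1.0. Stiff hinge (0.05 N m friction): it stays where it is left. Starts between 0 and 0.35.
- valve_grip (a point): middle of the yellow handle bar, on the turning axis, 68 mm above the bench. The bar is 50 mm long, 12 mm wide, 24 mm tall (56 to 80 mm above the bench), one end red with a small red pointer. The point turns with the handle: its x axis points along the bar to the red end, z up.
- valve_base: fixed base of the valve, 80 x 80 mm steel foot with brass body and a white round dial, d 92 mm, top 44 mm above the bench, under the handle. Origin at the centre of its underside; x axis towards the mark for 0, z up.
- red_cap: loose red plastic snap cap, 30 g, standing mouth down on the bench: round skirt d 32 mm, 26 mm tall, with a round grip boss d 20 mm, 22 mm tall on top (48 mm in all). Origin at the centre of its lower rim, z up along its axis. Hollow from below, 23 mm deep; mouth d 19 mm with a snap lip 3 mm tall, wider (d 25 mm) above it.
- seat (a point): centre of the top of the free rubber washer at the foot of the bare brass stud, on the stud's axis, z up, 52 mm above the bench: where the centre of the cap's lower rim comes to lie. The stud is d 17 mm. Four sprung steel nubs stick out of it, centred 7 mm above this point, to d 23 mm: the cap's lip must be pushed past them.
- stud_tip (a point): top of the bare brass stud, 18 mm above the seat; its last 5 mm are a cone down to d 8 mm here. Pushing the cap on takes 7 to 11 N, the most with its rim 7 to 9 mm above the seat; at about 4 mm the nubs snap in behind the lip (the click): the force drops and the nubs even pull the cap down, with up to 13 N, until its rim meets the washer.
- washer: black rubber washer round the stud, d 34 mm, 4 mm thick, origin at the centre of its top. It gives as a spring of 5 N per mm, over 4 mm at most, then stops hard.
- pack: battery pack on an aluminium vacuum plate, fixed: plate 150 x 230 x 15 mm, black pack 100 x 180 mm, 45 mm tall in all, four green cells across its middle. The bare stud, on a red ring, stands at the end towards -y, 67.5 mm from the middle; the terminal towards +y has its black cap already (97 mm tall). Origin at the centre of the plate's underside, z up.
- black_cap: loose black cap, same outside as the red one, leave alone; origin at the centre of its underside
- grey_cap: loose grey cap, same outside as the red one, leave alone; origin at the centre of its underside
- cell_a: loose green battery cell lying on a foam strip, d 21 x 70 mm along its x; leave alone; origin under its middle
- cell_b: second loose green battery cell, same as the first; leave alone
- board: loose black circuit board, 100 x 55 mm, 13 mm tall with its parts; leave alone; origin under its middle
- driver: screwdriver lying on the bench, 160 mm long along its x; leave alone
Mind the look-alikes: they are no part of the job. Of the things that look like the red_cap, the largest one is meant.

How it is judged (in metres and radians):
On the way, in this order (a step that is already met when the one before it is completed fails the run):
1. the valve handle is turned to the green mark while the cap is still off the stud (value of joint valve between 0.87 and 1.13 rad and distance between red_cap and seat above 0.03 m), for 0.2 s.
2. the red cap is on the stud, past the click, down on the washer (horizontal distance between red_cap and seat below 0.003 m and angle between red_cap's own z axis and vertical below 0.09 rad and z of red_cap in the frame of seat below 0.001 m), for 0.1 s.
At the end, for the whole second after the job is handed in: Through the last second the gripper's fingers still press the red cap: it is past the click, upright (within 5 degrees) and within 3 mm of the stud's axis, its rim at least 0.5 mm below the free washer's top, with 4 to 45 N on the washer; the valve stands within 0.13 rad of the green mark (1.0 rad) (value of joint valve between 0.87 and 1.13 rad and horizontal distance between red_cap and seat below 0.003 m and angle between red_cap's own z axis and vertical below 0.09 rad and z of red_cap in the frame of seat below -0.0005 m and contact force between red_cap and washer between 4 and 45 N and contact force between the fingers and red_cap above 3 N); the arm keeps its last pose, push and grip.
It fails at once if a bystander (other cap, cell, board, screwdriver) is shoved more than 30 mm (distance of any of black_cap, grey_cap, cell_a, cell_b, board, driver from where it was at the start of the episode above 0.03 m).
It also fails if it takes over 64 s, if anything falls off the work surface, if the arm or the gripper's body presses on something with over 40 N, if the wrist force passes 120 N, or if a joint passes its speed limit or range.

## Robot

A 7-joint arm with a two-finger parallel gripper is mounted at the origin on the work surface. World frame = base frame: x ahead of the robot, y to its left, z up, the work surface at z = 0. Lengths are in m, angles in degrees, forces in N, time in s.
With the tool pointing down it reaches from about 0.425 to 0.875 m from the base axis. Payload 4.7 kg.
Tool frame: the origin (TCP) lies between the finger pads; the fingertips stand 8 mm ahead of it and the grasp point (between the pads) lies 11 mm behind it (env.tip_extent is the distance from the TCP to the fingertips, in m); z points along the fingers, y is the line along which they close (so a half turn about z gives the same grasp; the last joint's range is limited). The gripper opens to 87 mm and grips with 3 to 60 N. Pads are 19 mm wide; open, the fingers measure 117 mm over their backs; the gripper's body (75 mm by 190 mm) begins 51 mm behind the grasp point.
Start: joints at [73.115, 18.392, -4.016, 83.108, 1.295, 78.541, -3.26], TCP at [0.198, -0.619, 0.231] pointing down, gripper open.
Joint ranges: [-163.93, 163.93], [-17.29, 119.83], [-79.2, 71.16], [3.27, 140.29], [-89.18, 269.18], [5.43, 117.66], [-154.24, 154.24]. Speed limits (degrees/s): [147.25, 147.25, 180, 180, 180, 180, 180].

## Interface

Orientations are given as [roll, pitch, yaw] about the fixed x, y, z axes, in that order (R = Rz(yaw) Ry(pitch) Rx(roll)).
In Python, from cell import sensors, vision, workorder, env gives the robot as it stands.
- The arm moves only by the tool drive_tool, never from a script. Its argument "moves" is a list of rows, each an object of numbers: "x", "y", "z": the shift along the tool's x, y, z in mm; "rx", "ry", "rz": the turn, a rotation vector about the tool's x, y, z in rad; "fingers": the closure, from -1 (fully open) to 1 (shut). In form: [{"x": .., "y": .., "z": .., "rx": .., "ry": .., "rz": .., "fingers": ..}, ...]. A call has 1 to 20 rows; each row is the pose to reach, as a shift and turn from the pose commanded when the call began, along the tool's axes at that moment; what a row does not reach only later rows make up. A row lasts 1/8 s, in which the tool goes at most 62.5 mm and 10.7 degrees, less where a joint would pass 70% of its speed; a pose out of reach is approached as far as the arm can. A call with a gripper value outside its range is refused whole. The fingers move at their own pace and stop on an object; "force" is the grip in N (left out, the last holds). Time passes only in rows, so rows that repeat a pose let the fingers close. It gives the time, the measured TCP pose, the force, the opening and the grip force at its end, in the units of the state.
- sensors.get_obs(): the state, without advancing time (a new reading comes with each control period).
- vision.read_camera(name): name is "scene" or "side" or "wrist"; returns a dict with "image" (384x512x3 uint8, red, green, blue), "fx", "fy", "cx", "cy" (pixels), "R" (3x3) and "t" (3): a world point X has camera coordinates R X + t. Camera axes: x right, y down, z forward; pixel columns grow to the right and rows downward; lengths in m; the calibration is good to about 2 mm. A picture is of the moment at which its call begins. There is no depth.
- workorder.sign_off(): hands the job in; it is judged then, once.
The state is a dict: "time_s": time; "qpos": joint angles; "joint_velocities": joint speeds; "effort": joint torques, N m; "tool_pos": TCP position; "tool_rot": TCP orientation; "force": force on the tool from outside, world axes, zero at the start; "wrist_torque": the same for the moment, N m; "grip_width": finger opening in m; "grasp_force": force on a finger pad.
Only numpy, scipy, OpenCV 4.12 (cv2) and the standard library are available. Lean on these libraries where they do the work, as an engineer would, in place of code of your own. Each camera call takes 0.05 s, during which the arm holds its last target. There are 200 camera calls.

## Working session

There is one attempt and no reset: what is moved stays moved. The work goes in short steps, Python scripts to look and compute and a tool call to move; the robot and the scene stay as the last step left them, time stands still between calls to the robot, and variables do not carry over. Pictures are saved under pics/ and viewed, at most 10 in all, crops included, and the job is handed in when it is done.

Besides the shell and the picture viewer there is one more tool, called by a JSON object that holds its "method" and its "body", one argument or row to a line. drive_tool: Moves the arm, as the interface text tells. Its arguments: {"type":"object","properties":{"moves":{"type":"array"},"force":{"type":"number"}},"required":["moves"]}

```bash
mkdir -p pics; ls; cat > h.py <<'E'
import numpy as np, cv2
from cell import sensors, vision, workorder, env
def cam(n):
    c=vision.read_camera(n); c['R']=np.array(c['R']); c['t']=np.array(c['t']); c['image']=np.array(c['image']); return c
def ray(c,u,v):
    d=c['R'].T@np.array([(u-c['cx'])/c['fx'],(v-c['cy'])/c['fy'],1.]); o=-c['R'].T@c['t']; return o,d/np.linalg.norm(d)
def plane(c,u,v,z):
    o,d=ray(c,u,v); return o+d*(z-o[2])/d[2]
def proj(c,X):
    p=c['R']@np.array(X)+c['t']; return np.array([c['fx']*p[0]/p[2]+c['cx'],c['fy']*p[1]/p[2]+c['cy']])
def tri(L):
    A=0;b=0
    for c,u,v in L:
        o,d=ray(c,u,v); P=np.eye(3)-np.outer(d,d); A=A+P; b=b+P@o
    X=np.linalg.solve(A,b); return X,[np.round(proj(c,X)-[u,v],1) for c,u,v in L]
def save(n,im): cv2.imwrite(f'pics/{n}.png',cv2.cvtColor(im,cv2.COLOR_RGB2BGR))
E
python3 - <<'E'
from h import *
a=cam('scene');b=cam('side')
for n,c in(('a',a),('b',b)): print(n,-c['R'].T@c['t'],c['fx'])
save('two',cv2.resize(np.vstack([a['image'],b['image']]),(450*1,600*1)) if 0 else np.hstack([cv2.resize(a['image'],(400,300)),cv2.resize(b['image'],(400,300))]))
save('scene',cv2.resize(a['image'],(768,576)));save('side',cv2.resize(b['image'],(768,576)))
print(sensors.get_obs())
E
```

```text
pics
a [ 1.17792973 -0.5129199   0.66341177] 400.80903922715504
b [0.29006926 0.41957057 0.62067906] 423.9532945570706
{'time_s': 0.1, 'qpos': array([73.11480569, 18.43423877, -4.01636482, 83.16684552,  1.2957531 ,
       78.53936928, -3.25853247]), 'joint_velocities': array([-0.02203365, -0.14966706, -0.02707002, -0.1237608 , -0.10659922,
       -0.00273468, -0.06981938]), 'effort': array([-9.36334982e-05, -4.92574167e+01, -4.05813837e-01, -3.13396561e+01,
       -6.41683233e-02,  3.95421032e-02,  5.58198872e-05]), 'tool_pos': array([ 0.19736413, -0.61882554,  0.22958682]), 'tool_rot': array([-1.79904820e+02,  5.79990570e-03,  1.76971786e+01]), 'force': array([ 0.36718754, -0.3940081 , -0.47427986]), 'wrist_torque': array([0.03405037, 0.03038895, 0.01310358]), 'grasp_force': 0.0, 'grip_width': 0.08695063858646265}
```

View pics/scene.png

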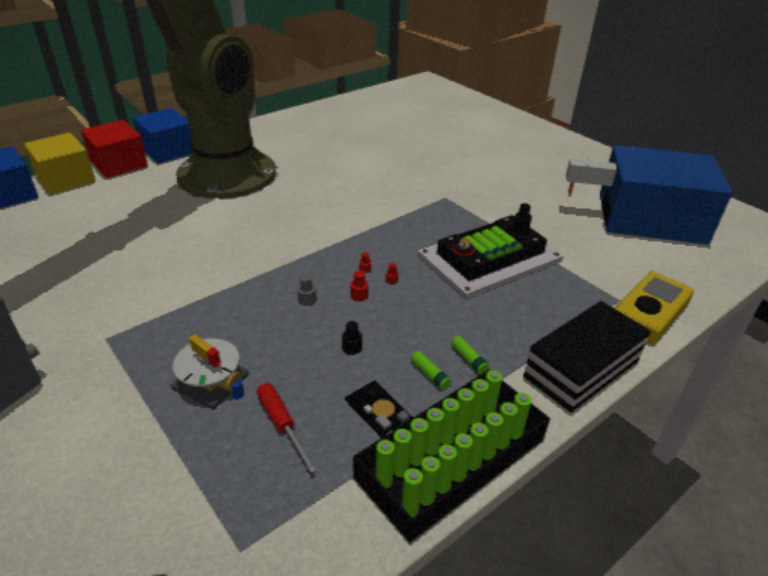

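View pics/side.png

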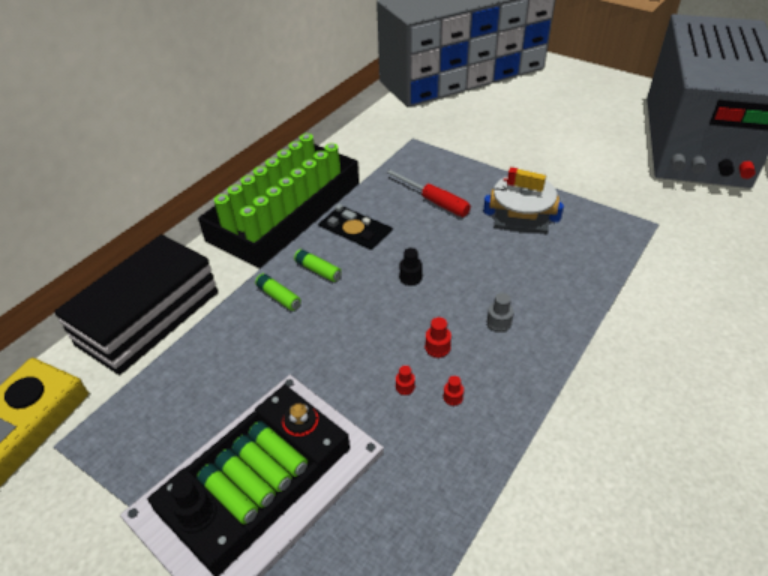

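Scene: three red caps, at (359,286) large, (365,262) and (392,273) small; in side: (438,338) large, (405,380) and (454,390) small. The large one fits the description. The valve is at (207,355) in scene and (525,190) in side, and the stud at (463,243) and (298,412).

```bash
cat > m.py <<'E'
from h import *
a=cam('scene');b=cam('side')
def blobs(c,lo,hi,box,mn=8):
    hsv=cv2.cvtColor(c['image'],cv2.COLOR_RGB2HSV); m=cv2.inRange(hsv,np.array(lo),np.array(hi))
    if lo[0]==0 and hi[0]<=8: m|=cv2.inRange(hsv,np.array((172,)+lo[1:]),np.array((180,)+hi[1:]))
    k=np.zeros_like(m); x0,y0,x1,y1=[int(q/1.5) for q in box]; k[y0:y1,x0:x1]=m[y0:y1,x0:x1]
    n,l,s,ce=cv2.connectedComponentsWithStats(k)
    return [(s[i].tolist(),np.round(ce[i],1).tolist()) for i in range(1,n) if s[i][4]>=mn],l
R=((0,120,60),(8,255,255));Y=((15,140,90),(32,255,255));G=((40,80,60),(85,255,255))
for n,c,bx in(('a',a,[(330,240,420,310),(160,320,250,400),(445,225,485,262)]),('b',b,[(385,310,475,410),(480,155,570,230),(270,385,330,445)])):
    print(n,'caps',blobs(c,*R,bx[0])[0]);print(' yel',blobs(c,*Y,bx[1])[0],'red',blobs(c,*R,bx[1],3)[0],'grn',blobs(c,*G,bx[1],2)[0],'white',blobs(c,(0,0,150),(180,50,255),bx[1],100)[0])
    print(' stud',blobs(c,(8,60,90),(30,255,255),bx[2],3)[0],'ring',blobs(c,*R,bx[2],3)[0])
def crop(c,x0,y0,w,h,f): return cv2.resize(c['image'][y0:y0+h,x0:x0+w],(w*f,h*f),interpolation=cv2.INTER_NEAREST)
save('crops',np.vstack([np.hstack([crop(a,105,210,66,50,6),crop(a,215,155,66,50,6)][:2]),np.hstack([crop(b,316,100,66,50,6),crop(b,255,205,66,70,6)[60:360]])]))
save('caps_stud',np.hstack([crop(a,290,145,50,50,7),crop(b,174,250,50,50,7)]))
E
python3 m.py
```

```text
a caps [([234, 168, 14, 33, 284], [240.4, 185.9]), ([257, 175, 9, 15, 97], [260.8, 182.3])]
 yel [([126, 223, 16, 11, 77], [133.0, 228.1]), ([150, 248, 9, 10, 24], [153.2, 252.2])] red [([138, 232, 9, 13, 83], [142.1, 238.1])] grn [([133, 250, 4, 6, 19], [134.4, 252.5])] white []
 stud [([307, 158, 6, 5, 19], [309.6, 160.1])] ring [([302, 166, 6, 4, 8], [304.4, 167.8]), ([309, 166, 8, 5, 13], [313.0, 168.2])]
b caps [([283, 211, 18, 28, 366], [291.7, 225.2]), ([264, 244, 13, 19, 197], [269.7, 253.5]), ([296, 251, 13, 20, 207], [302.0, 260.5])]
 yel [([343, 113, 21, 14, 203], [352.7, 119.6]), ([327, 127, 5, 10, 25], [328.4, 132.9]), ([367, 132, 5, 9, 19], [369.6, 137.1])] red [([336, 112, 9, 12, 59], [340.6, 117.4])] grn [] white [([320, 103, 60, 38, 1227], [355.0, 118.5])]
 stud [([193, 269, 12, 13, 94], [198.5, 273.9])] ring [([188, 272, 25, 19, 104], [201.0, 284.2])]
```

View pics/crops.png

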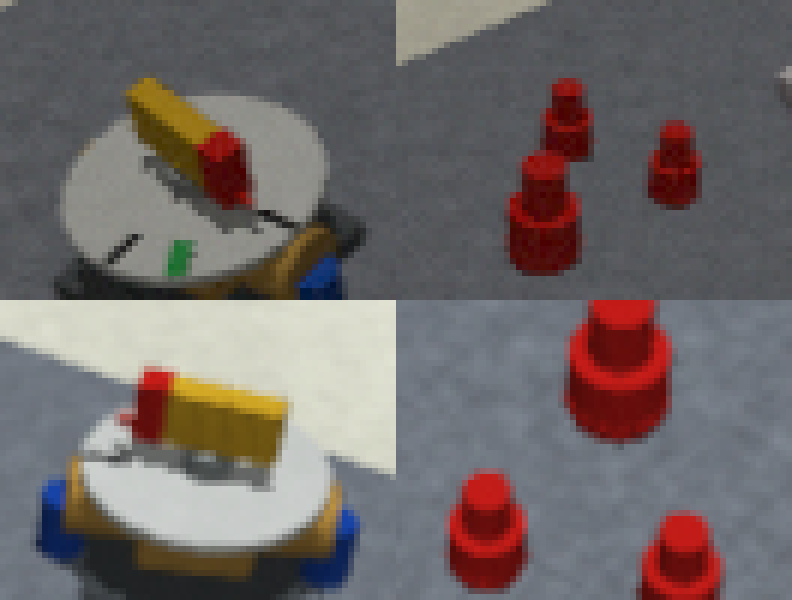

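View pics/caps_stud.png

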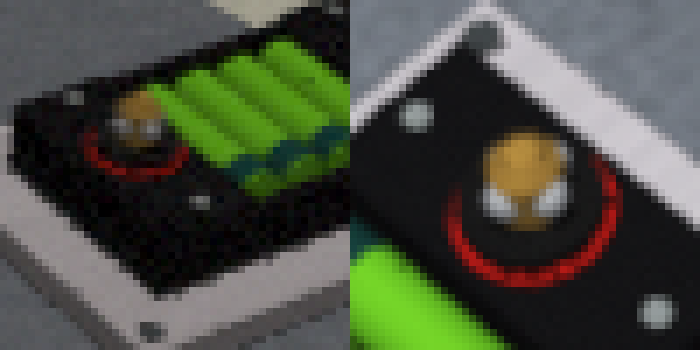

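Crops: the large red cap is confirmed (native scene top ≈(240,182), side top ≈(292,214)). It is clearly wider and taller than the two small ones. The valve pointer stands just past the 0 mark, the green mark is at native (134,252), and the stud with its four nubs is visible.

```bash
python3 - <<'E'
from h import *
a=cam('scene');b=cam('side')
np.set_printoptions(precision=4,suppress=True)
print('captop',tri([(a,239.8,182),(b,292,214.8)]), plane(a,239.8,182,.048),plane(b,292,214.8,.048))
print('small1',plane(a,243.5,170,.036),plane(b,269.7,247,.036)); print('small2',plane(a,261.5,176.5,.036),plane(b,302.7,254.5,.036))
print('dial',plane(a,137.5,241.2,.044))
print('bar yel/red ends', plane(a,129,224.5,.08),plane(b,362,117.3,.08))
print('green',plane(a,134.4,252.5,.044),'0mark',plane(a,151.5,246.2,.044),'1.57',plane(a,125.5,251.5,.044))
print('stud',tri([(a,309.8,159),(b,198.8,271.5)]))
print('packcap',plane(a,523/1.5,207/1.5,.097),plane(b,187/1.5,480/1.5,.097))
print('grey',plane(a,205,186,.048),plane(b,334.5,200,.048));print('black',plane(a,234.5,216,.048),plane(b,274,168,.048))
print('driver',plane(a,265/1.5,388/1.5,.02),plane(a,290/1.5,425/1.5,.02))
w=cam('wrist'); print(w['fx'],-w['R'].T@w['t'],w['R'])
E
```

```text
captop (array([ 0.5352, -0.0228,  0.0489]), [array([-0.2, -0. ]), array([-0.2,  0.1])]) [ 0.5347 -0.0219  0.048 ] [ 0.5353 -0.0239  0.048 ]
small1 [0.4857 0.0279 0.036 ] [0.5344 0.0508 0.036 ]
small2 [0.5374 0.0479 0.036 ] [0.4792 0.0335 0.036 ]
dial [ 0.5656 -0.3187  0.044 ]
bar yel/red ends [ 0.5459 -0.3223  0.08  ] [ 0.5399 -0.3196  0.08  ]
green [ 0.5914 -0.3382  0.044 ] 0mark [ 0.5967 -0.302   0.044 ] 1.57 [ 0.5778 -0.3515  0.044 ]
stud (array([0.5872, 0.1713, 0.0687]), [array([-0.2, -0. ]), array([-0.3,  0. ])])
packcap [0.6063 0.2986 0.097 ] [0.6054 0.2984 0.097 ]
grey [ 0.4957 -0.1013  0.048 ] [ 0.4883 -0.098   0.048 ]
black [ 0.6296 -0.1091  0.048 ] [ 0.6301 -0.1113  0.048 ]
driver [ 0.6388 -0.2686  0.02  ] [ 0.7156 -0.2754  0.02  ]
301.6051220845785 [ 0.2769 -0.5941  0.385 ] [[ 0.3036 -0.9528 -0.0014]
 [-0.9088 -0.29    0.3001]
 [-0.2863 -0.0899 -0.9539]]
```

{"method": "drive_tool", "body": {
  "moves": [
    {"x": 55,"y": -22,"z": 5},
    {"x": 110,"y": -44,"z": 10},
    {"x": 165,"y": -66,"z": 15},
    {"x": 220,"y": -88,"z": 20},
    {"x": 275,"y": -109,"z": 25},
    {"x": 330,"y": -131,"z": 30},
    {"x": 386,"y": -153,"z": 35},
    {"x": 442,"y": -175,"z": 40},
    {"x": 442,"y": -175,"z": 40},
    {"x": 442,"y": -175,"z": 40}
  ]
}}

```text
invalid input at $.moves[0]: expected keys x, y, z, rx, ry, rz, fingers
```

```bash
python3 - <<'E'
from h import *
w=cam('wrist');save('w1',w['image'][:, :]);print(-w['R'].T@w['t'])
np.save('w1.npy',w,allow_pickle=True);print(sensors.get_obs()['qpos'])
E
```

```text
[ 0.27692531 -0.59416932  0.38517479]
[73.11612756 18.39967104 -4.01756647 83.11696584  1.29695167 78.54118441
 -3.26119675]
```

View pics/w1.png

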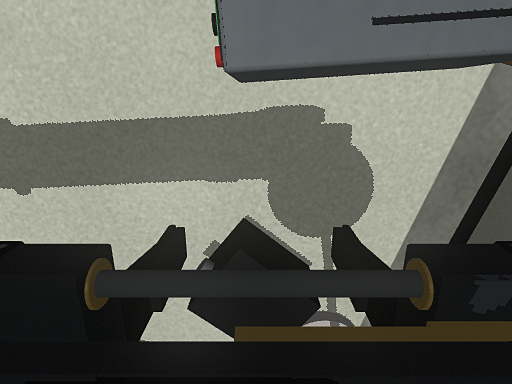

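The wrist picture is from the start pose: the fingers are at (175,240) and (340,240), and everything below row ~240 is hidden. The move was refused because it needs all keys. I'll stop 60 mm short so that the valve shows above the fingers.

{"method": "drive_tool", "body": {
  "moves": [
    {"x": 48,"y": -22,"z": 5,"rx": 0,"ry": 0,"rz": 0,"fingers": -1},
    {"x": 96,"y": -44,"z": 10,"rx": 0,"ry": 0,"rz": 0,"fingers": -1},
    {"x": 144,"y": -66,"z": 15,"rx": 0,"ry": 0,"rz": 0,"fingers": -1},
    {"x": 192,"y": -88,"z": 20,"rx": 0,"ry": 0,"rz": 0,"fingers": -1},
    {"x": 240,"y": -110,"z": 20,"rx": 0,"ry": 0,"rz": 0,"fingers": -1},
    {"x": 288,"y": -132,"z": 20,"rx": 0,"ry": 0,"rz": 0,"fingers": -1},
    {"x": 336,"y": -154,"z": 20,"rx": 0,"ry": 0,"rz": 0,"fingers": -1},
    {"x": 380,"y": -175,"z": 20,"rx": 0,"ry": 0,"rz": 0,"fingers": -1},
    {"x": 380,"y": -175,"z": 20,"rx": 0,"ry": 0,"rz": 0,"fingers": -1},
    {"x": 380,"y": -175,"z": 20,"rx": 0,"ry": 0,"rz": 0,"fingers": -1}
  ]
}}

```text
time_s: 1.65
tool_pos: [0.506, -0.3376, 0.2105]
tool_rot: [180.0, 0.0, 17.7]
force: [0.1, -0.9, 0.7]
grip_width: 0.0867
grasp_force: 0.0
```

```bash
python3 - <<'E'
from h import *
w=cam('wrist');save('w2',w['image']);print(-w['R'].T@w['t'])
np.save('w2.npy',w,allow_pickle=True);print(sensors.get_obs()['qpos'])
E
```

```text
[ 0.58548367 -0.31240112  0.3652519 ]
[ 46.29680516  14.85089496 -17.93471609  90.52993242   4.74482185
  75.37618704 -44.6835166 ]
```

View pics/w2.png

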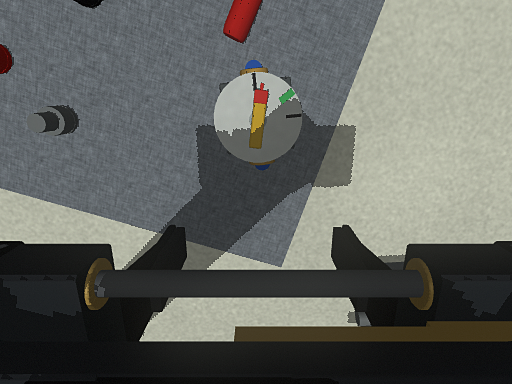

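Wrist view: dial centred near (258,117), bar from (257,148) to the red end (261,95), 0 mark (254,80), 90° mark (293,116), green mark (288,97).

```bash
cat > v.py <<'E'
from h import *
import sys
np.set_printoptions(precision=4,suppress=True)
w=cam('wrist')
def valve(w):
    im=w['image'];h=cv2.cvtColor(im,cv2.COLOR_RGB2HSV)
    inr=lambda lo,hi:cv2.inRange(h,np.array(lo),np.array(hi))
    Y=inr((15,120,70),(32,255,255));Rd=inr((0,120,60),(8,255,255))|inr((172,120,60),(180,255,255));G=inr((45,90,50),(85,255,255))
    # restrict to 45mm about rough centre
    c0=proj(w,[.566,-.319,.06]); M=np.zeros(Y.shape,np.uint8); cv2.circle(M,tuple(int(q) for q in c0),48,255,-1)
    Y&=M;Rd&=M;G&=M
    k=lambda m:np.argwhere(m)[:,::-1].astype(np.float32)
    def big(m):
        n,l,s,c=cv2.connectedComponentsWithStats(m); return (l==1+np.argmax(s[1:,4])).astype(np.uint8)*255
    bar=big(Y); r=k(big(Rd)); g=k(big(G)).mean(0); y=k(bar)
    allp=np.array([plane(w,*p,.08)[:2] for p in np.vstack([y,r])],np.float32)
    yc,rc=[np.mean([plane(w,*p,.08) for p in q],0) for q in (y,r)]
    gm=plane(w,*g,.044); 
    return yc[:2],rc[:2],gm[:2],cv2.minAreaRect(allp)
if __name__=='__main__':
    yc,rc,g,rect=valve(w); d=rc-yc
    print('yc',yc,'rc',rc,'green',g,'barang',np.degrees(np.arctan2(d[1],d[0])),rect)
    for n,p in(('0',(254,80)),('1.57',(293,116)),('ptr',(263,85.5)),('dial',(258,117.2)),('z0',(254.5,88)),('n1',(286.5,116.7))): print(n,plane(w,*p,.044)[:2])
E
python3 v.py
python3 - <<'E'
from h import *
w=np.load('w2.npy',allow_pickle=True).item()
im=w['image'][60:175,205:312];cv2.imwrite('pics/v.png',cv2.cvtColor(cv2.resize(im,None,fx=5,fy=5,interpolation=cv2.INTER_CUBIC),cv2.COLOR_RGB2BGR))
E
```

```text
yc [ 0.5598 -0.319 ] rc [ 0.5863 -0.3139] green [ 0.5937 -0.3392] barang 10.969979614808604 ((0.5678249597549438, -0.3175561726093292), (0.058413438498973846, 0.012030856683850288), 11.260997772216797)
0 [ 0.5975 -0.3045]
1.57 [ 0.5762 -0.3535]
ptr [ 0.5953 -0.3147]
dial [ 0.5641 -0.3193]
z0 [ 0.5904 -0.3073]
n1 [ 0.5735 -0.3473]
```

View pics/v.png

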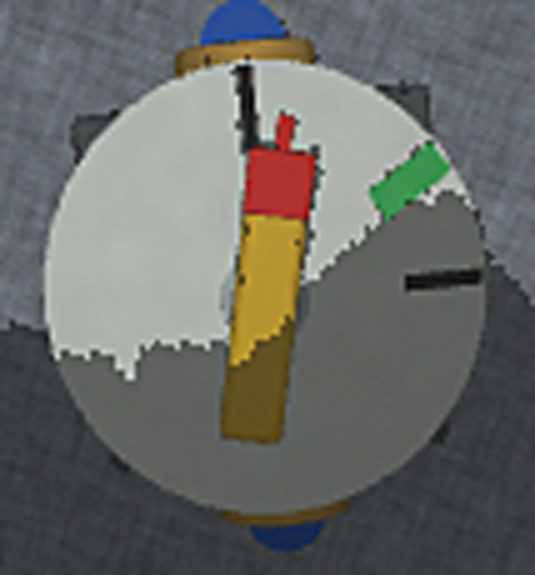

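```bash
python3 - <<'E'
from h import *
a=cam('scene');b=cam('side');w=np.load('w2.npy',allow_pickle=True).item()
# red end top-centre and pack check
print('pointer',tri([(a,147,244),(w,262.3,85.5)]));print('red block',tri([(a,142,236),(b,340.6,117.4),(w,260.5,97)]))
E
```

```text
pointer (array([ 0.59573424, -0.3116759 ,  0.05547891]), [array([-0.7,  0.2]), array([-1.2, -0.9])])
red block (array([ 0.58425951, -0.3129694 ,  0.06851992]), [array([0.3, 0.8]), array([ 0.7, -0.7]), array([-1.7, -0.1])])
```

{"method": "drive_tool", "body": {
  "moves": [
    {"x": 31,"y": 0,"z": 20,"rx": 0,"ry": 0,"rz": 0.06,"fingers": -1},
    {"x": 61,"y": -1,"z": 50,"rx": 0,"ry": 0,"rz": 0.117,"fingers": -1},
    {"x": 61,"y": -1,"z": 85,"rx": 0,"ry": 0,"rz": 0.117,"fingers": -1},
    {"x": 61,"y": -1,"z": 115,"rx": 0,"ry": 0,"rz": 0.117,"fingers": -1},
    {"x": 61,"y": -1,"z": 135,"rx": 0,"ry": 0,"rz": 0.117,"fingers": -1},
    {"x": 61,"y": -1,"z": 148,"rx": 0,"ry": 0,"rz": 0.117,"fingers": -1},
    {"x": 61,"y": -1,"z": 148,"rx": 0,"ry": 0,"rz": 0.117,"fingers": -1},
    {"x": 61,"y": -1,"z": 148,"rx": 0,"ry": 0,"rz": 0.117,"fingers": 1},
    {"x": 61,"y": -1,"z": 148,"rx": 0,"ry": 0,"rz": 0.117,"fingers": 1},
    {"x": 61,"y": -1,"z": 148,"rx": 0,"ry": 0,"rz": 0.117,"fingers": 1},
    {"x": 61,"y": -1,"z": 148,"rx": 0,"ry": 0,"rz": 0.117,"fingers": 1},
    {"x": 61,"y": -1,"z": 148,"rx": 0,"ry": 0,"rz": 0.117,"fingers": 1}
  ],
  "force": 20
}}

```text
time_s: 3.35
tool_pos: [0.5642, -0.3176, 0.0626]
tool_rot: [180.0, -0.0, 11.0]
force: [-0.1, 0.3, 0.6]
grip_width: 0.0449
grasp_force: 0.0
```

{"method": "drive_tool", "body": {
  "moves": [
    {"x": 0,"y": 0,"z": 0,"rx": 0,"ry": 0,"rz": 0,"fingers": 1},
    {"x": 0,"y": 0,"z": 0,"rx": 0,"ry": 0,"rz": 0,"fingers": 1},
    {"x": 0,"y": 0,"z": 0,"rx": 0,"ry": 0,"rz": 0,"fingers": 1},
    {"x": 0,"y": 0,"z": 0,"rx": 0,"ry": 0,"rz": 0,"fingers": 1},
    {"x": 0,"y": 0,"z": 0,"rx": 0,"ry": 0,"rz": 0,"fingers": 1},
    {"x": 0,"y": 0,"z": 0,"rx": 0,"ry": 0,"rz": 0,"fingers": 1}
  ],
  "force": 20
}}

```text
time_s: 4.1
tool_pos: [0.5643, -0.3182, 0.0626]
tool_rot: [179.9, -0.0, 11.0]
force: [1.2, -2.4, -1.6]
grip_width: 0.0118
grasp_force: 20.0
```

{"method": "drive_tool", "body": {
  "moves": [
    {"x": 0,"y": 0,"z": 0,"rx": 0,"ry": 0,"rz": 0.12,"fingers": 1},
    {"x": 0,"y": 0,"z": 0,"rx": 0,"ry": 0,"rz": 0.24,"fingers": 1},
    {"x": 0,"y": 0,"z": 0,"rx": 0,"ry": 0,"rz": 0.36,"fingers": 1},
    {"x": 0,"y": 0,"z": 0,"rx": 0,"ry": 0,"rz": 0.48,"fingers": 1},
    {"x": 0,"y": 0,"z": 0,"rx": 0,"ry": 0,"rz": 0.6,"fingers": 1},
    {"x": 0,"y": 0,"z": 0,"rx": 0,"ry": 0,"rz": 0.7,"fingers": 1},
    {"x": 0,"y": 0,"z": 0,"rx": 0,"ry": 0,"rz": 0.79,"fingers": 1},
    {"x": 0,"y": 0,"z": 0,"rx": 0,"ry": 0,"rz": 0.79,"fingers": 1},
    {"x": 0,"y": 0,"z": 0,"rx": 0,"ry": 0,"rz": 0.79,"fingers": 1},
    {"x": 0,"y": 0,"z": 0,"rx": 0,"ry": 0,"rz": 0.79,"fingers": -1},
    {"x": 0,"y": 0,"z": 0,"rx": 0,"ry": 0,"rz": 0.79,"fingers": -1},
    {"x": 0,"y": 0,"z": 0,"rx": 0,"ry": 0,"rz": 0.79,"fingers": -1},
    {"x": 0,"y": 0,"z": -30,"rx": 0,"ry": 0,"rz": 0.79,"fingers": -1},
    {"x": 0,"y": 0,"z": -80,"rx": 0,"ry": 0,"rz": 0.79,"fingers": -1},
    {"x": -25,"y": 0,"z": -120,"rx": 0,"ry": 0,"rz": 0.7,"fingers": -1},
    {"x": -60,"y": 0,"z": -148,"rx": 0,"ry": 0,"rz": 0.6,"fingers": -1},
    {"x": -60,"y": 0,"z": -148,"rx": 0,"ry": 0,"rz": 0.5,"fingers": -1},
    {"x": -60,"y": 0,"z": -148,"rx": 0,"ry": 0,"rz": 0.5,"fingers": -1},
    {"x": -60,"y": 0,"z": -148,"rx": 0,"ry": 0,"rz": 0.5,"fingers": -1}
  ],
  "force": 20
}}

```text
time_s: 6.48
tool_pos: [0.5054, -0.3283, 0.2099]
tool_rot: [-180.0, 0.1, -17.7]
force: [1.1, 0.3, 0.0]
grip_width: 0.087
grasp_force: 0.0
```

```bash
python3 v.py; python3 - <<'E'
from h import *
w=cam('wrist');save('w3',w['image']);np.save('w3.npy',w,allow_pickle=True)
E
```

```text
yc [ 0.5604 -0.317 ] rc [ 0.5826 -0.3324] green [ 0.5946 -0.3399] barang -34.62981531040759 ((0.5673954486846924, -0.3218921720981598), (0.01285079587250948, 0.05926601216197014), 55.390586853027344)
0 [ 0.6002 -0.3535]
1.57 [ 0.5546 -0.3811]
ptr [ 0.5925 -0.3605]
dial [ 0.5645 -0.3463]
z0 [ 0.5928 -0.3516]
n1 [ 0.556  -0.3745]
```

View pics/w3.png

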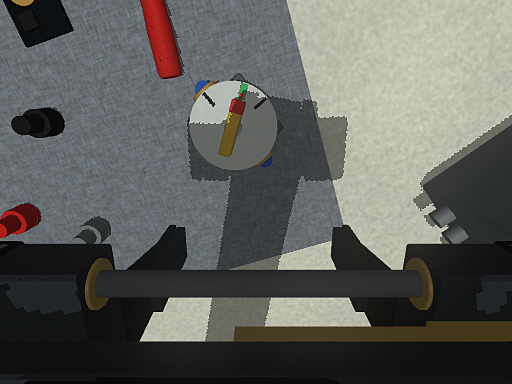

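The pointer (240,98) lies on the green mark (243,88); bar −34.6°, green mark −34.7°. The valve is set.

```bash
python3 -c "
from h import *
print(sensors.get_obs()['qpos'])"
```

```text
[ 39.91657297  13.74811292 -11.1048299   91.53022562   2.70005026
  75.06060988 -79.23769185]
```

{"method": "drive_tool", "body": {
  "moves": [
    {"x": -4,"y": -20,"z": 0,"rx": 0,"ry": 0,"rz": -0.16,"fingers": -1},
    {"x": -8,"y": -40,"z": 0,"rx": 0,"ry": 0,"rz": -0.32,"fingers": -1},
    {"x": -12,"y": -60,"z": 0,"rx": 0,"ry": 0,"rz": -0.48,"fingers": -1},
    {"x": -16,"y": -80,"z": 0,"rx": 0,"ry": 0,"rz": -0.64,"fingers": -1},
    {"x": -20,"y": -100,"z": 0,"rx": 0,"ry": 0,"rz": -0.8,"fingers": -1},
    {"x": -24,"y": -120,"z": 0,"rx": 0,"ry": 0,"rz": -0.96,"fingers": -1},
    {"x": -28,"y": -140,"z": 0,"rx": 0,"ry": 0,"rz": -1.12,"fingers": -1},
    {"x": -32,"y": -160,"z": 0,"rx": 0,"ry": 0,"rz": -1.28,"fingers": -1},
    {"x": -36,"y": -180,"z": 0,"rx": 0,"ry": 0,"rz": -1.44,"fingers": -1},
    {"x": -40,"y": -200,"z": 0,"rx": 0,"ry": 0,"rz": -1.6,"fingers": -1},
    {"x": -44,"y": -220,"z": 0,"rx": 0,"ry": 0,"rz": -1.76,"fingers": -1},
    {"x": -44,"y": -238,"z": 0,"rx": 0,"ry": 0,"rz": -1.88,"fingers": -1},
    {"x": -44,"y": -238,"z": 0,"rx": 0,"ry": 0,"rz": -1.88,"fingers": -1},
    {"x": -44,"y": -238,"z": 0,"rx": 0,"ry": 0,"rz": -1.88,"fingers": -1}
  ]
}}

```text
time_s: 8.32
tool_pos: [0.5353, -0.0897, 0.2102]
tool_rot: [-180.0, 0.0, 89.9]
force: [0.7, -0.0, 0.5]
grip_width: 0.087
grasp_force: 0.0
```

```bash
cat > c.py <<'E'
from h import *
import sys
np.set_printoptions(precision=4,suppress=True)
w=cam('wrist');np.save(sys.argv[1]+'.npy',w,allow_pickle=True)
h=cv2.cvtColor(w['image'],cv2.COLOR_RGB2HSV)
def comp(m,mn):
    n,l,s,ce=cv2.connectedComponentsWithStats(m)
    for i in range(1,n):
        if s[i][4]>=mn:
            p=np.argwhere(l==i)[:,::-1].astype(np.float32); (cx,cy),r=cv2.minEnclosingCircle(p)
            print(s[i].tolist(),ce[i].round(1))
rd=cv2.inRange(h,(0,120,50),(8,255,255))|cv2.inRange(h,(172,120,50),(180,255,255)); print('red');comp(rd,15)
print('brass');comp(cv2.inRange(h,(10,80,70),(30,255,255)),10)
print('proj cap top/base',proj(w,[.535,-.023,.048]),proj(w,[.535,-.023,0]),'stud',proj(w,[.5872,.1713,.07]))
c=proj(w,[.535,-.023,.03]).astype(int); im=w['image']
x0=max(0,min(c[0]-55,402));y0=max(0,min(c[1]-55,274))
A=cv2.resize(im[y0:y0+110,x0:x0+110],None,fx=3.6,fy=3.6,interpolation=cv2.INTER_CUBIC)
c=proj(w,[.5872,.1713,.06]).astype(int);x1=max(0,min(c[0]-55,402));y1=max(0,min(c[1]-55,274))
B=cv2.resize(im[y1:y1+110,x1:x1+110],None,fx=3.6,fy=3.6,interpolation=cv2.INTER_CUBIC)
print(x0,y0,x1,y1);save(sys.argv[1],np.hstack([A,B]))
E
python3 c.py c1
```

```text
red
[249, 28, 22, 26, 458] [259.1  40.7]
[197, 47, 23, 25, 441] [208.2  59.5]
[244, 96, 29, 31, 690] [257.9 111.4]
[328, 297, 26, 11, 226] [340.4 301.5]
brass
[422, 203, 25, 23, 464] [434.1 213.9]
[84, 258, 28, 52, 678] [ 94.9 283.5]
[406, 258, 28, 52, 652] [422.2 283.6]
[279, 309, 10, 4, 18] [284.1 310.5]
[234, 311, 278, 30, 4522] [381.7 331.9]
proj cap top/base [257.7965 112.2927] [257.9142 110.1375] stud [ 326.0526 -151.5718]
202 56 268 0
```

{"method": "drive_tool", "body": {
  "moves": [
    {"x": 30,"y": 0,"z": 20,"rx": 0,"ry": 0,"rz": 0,"fingers": -1},
    {"x": 60,"y": 0,"z": 60,"rx": 0,"ry": 0,"rz": 0,"fingers": -1},
    {"x": 67,"y": 0,"z": 100,"rx": 0,"ry": 0,"rz": 0,"fingers": -1},
    {"x": 67,"y": 0,"z": 135,"rx": 0,"ry": 0,"rz": 0,"fingers": -1},
    {"x": 67,"y": 0,"z": 160,"rx": 0,"ry": 0,"rz": 0,"fingers": -1},
    {"x": 67,"y": 0,"z": 174,"rx": 0,"ry": 0,"rz": 0,"fingers": -1},
    {"x": 67,"y": 0,"z": 174,"rx": 0,"ry": 0,"rz": 0,"fingers": 1},
    {"x": 67,"y": 0,"z": 174,"rx": 0,"ry": 0,"rz": 0,"fingers": 1},
    {"x": 67,"y": 0,"z": 174,"rx": 0,"ry": 0,"rz": 0,"fingers": 1},
    {"x": 67,"y": 0,"z": 174,"rx": 0,"ry": 0,"rz": 0,"fingers": 1},
    {"x": 67,"y": 0,"z": 174,"rx": 0,"ry": 0,"rz": 0,"fingers": 1},
    {"x": 67,"y": 0,"z": 174,"rx": 0,"ry": 0,"rz": 0,"fingers": 1},
    {"x": 67,"y": 0,"z": 174,"rx": 0,"ry": 0,"rz": 0,"fingers": 1},
    {"x": 67,"y": 0,"z": 174,"rx": 0,"ry": 0,"rz": 0,"fingers": 1},
    {"x": 67,"y": 0,"z": 174,"rx": 0,"ry": 0,"rz": 0,"fingers": 1}
  ],
  "force": 45
}}

```text
time_s: 10.25
tool_pos: [0.5354, -0.0219, 0.0365]
tool_rot: [-180.0, 0.0, 90.1]
force: [-0.1, -0.2, -0.2]
grip_width: 0.0189
grasp_force: 45.0
```

{"method": "drive_tool", "body": {
  "moves": [
    {"x": 0,"y": 0,"z": -20,"rx": 0,"ry": 0,"rz": 0,"fingers": 1},
    {"x": 0,"y": 0,"z": -60,"rx": 0,"ry": 0,"rz": 0,"fingers": 1},
    {"x": 0,"y": 0,"z": -110,"rx": 0,"ry": 0,"rz": 0,"fingers": 1},
    {"x": 20,"y": 10,"z": -150,"rx": 0,"ry": 0,"rz": 0,"fingers": 1},
    {"x": 60,"y": 25,"z": -164,"rx": 0,"ry": 0,"rz": 0,"fingers": 1},
    {"x": 100,"y": 42,"z": -164,"rx": 0,"ry": 0,"rz": 0,"fingers": 1},
    {"x": 128,"y": 52,"z": -164,"rx": 0,"ry": 0,"rz": 0,"fingers": 1},
    {"x": 128,"y": 52,"z": -164,"rx": 0,"ry": 0,"rz": 0,"fingers": 1},
    {"x": 128,"y": 52,"z": -164,"rx": 0,"ry": 0,"rz": 0,"fingers": 1}
  ]
}}

```text
time_s: 11.38
tool_pos: [0.5871, 0.1052, 0.2001]
tool_rot: [-180.0, 0.1, 90.0]
force: [-0.6, -0.6, -0.5]
grip_width: 0.0185
grasp_force: 45.0
```

```bash
python3 c.py c2
```

```text
red
[240, 93, 39, 40, 237] [258.9 110.8]
[207, 204, 21, 25, 384] [216.8 215.4]
[234, 204, 49, 66, 2281] [258.3 236.9]
[162, 217, 23, 26, 408] [172.7 229.3]
brass
[506, 0, 6, 22, 117] [508.7  10.5]
[251, 105, 18, 18, 261] [259.1 113.7]
[208, 258, 10, 52, 301] [211.4 283.7]
[300, 258, 10, 52, 298] [305.7 283.9]
[100, 321, 324, 20, 5084] [274.  332.3]
proj cap top/base [214.1601 282.9303] [219.2369 261.5822] stud [258.3202 114.7369]
161 219 203 59
```

View pics/c2.png

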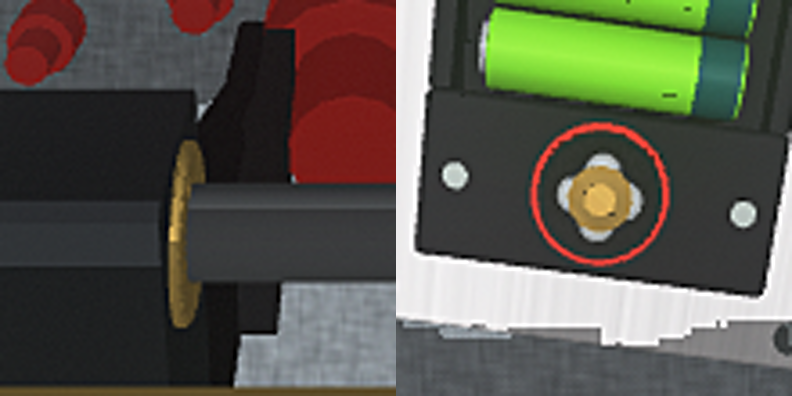

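Left crop: the held red cap between the fingers (blob 234–283 columns, far rim row 204). Right crop: stud tip at native (259.5,114), red ring centre (259.3,112.8).

```bash
python3 - <<'E'
from h import *
np.set_printoptions(precision=4,suppress=True)
w=np.load('c2.npy',allow_pickle=True).item()
print('tip',plane(w,259.5,114.2,.07),'brass',plane(w,259.8,113.6,.065),'ring',plane(w,259.0,112.6,.0455))
a=cam('scene');print('tri',tri([(a,309.8,159),(w,259.5,114.2)]))
h=cv2.cvtColor(w['image'],cv2.COLOR_RGB2HSV);rd=cv2.inRange(h,(0,120,40),(8,255,255))|cv2.inRange(h,(172,120,40),(180,255,255))
n,l,s,c=cv2.connectedComponentsWithStats(rd);i=l[236,258]
# far rim edge: fit circle to edge points of the rim on plane z
z=.2001-.0365
P=[]
for u in range(236,282):
    r=np.where(l[:230,u]==i)[0]
    if len(r): P.append(plane(w,u,r[0]-.5,z)[:2])
P=np.array(P); 
m=P[:,1]>P[:,1].max()-.010;Q=P[m]
A=np.c_[2*Q,np.ones(len(Q))];x=np.linalg.lstsq(A,(Q**2).sum(1),rcond=None)[0];print('rim circle',x[:2],np.sqrt(x[2]+x[0]**2+x[1]**2),len(Q), 'far',P[:,1].max()-.016, 'edges', [plane(w,u,222,z)[0] for u in (233.5,282.5)])
E
```

```text
tip [0.5883 0.1718 0.07  ] brass [0.5886 0.172  0.065 ] ring [0.5878 0.1719 0.0455]
tri (array([0.5881, 0.1715, 0.069 ]), [array([0.1, 0. ]), array([-0.2,  0.2])])
rim circle [0.5871 0.1023] 0.015923362027890492 43 far 0.10270104308003065 edges [np.float64(0.5702500214219879), np.float64(0.6039440114904734)]
```

```bash
python3 - <<'E'
from h import *
np.set_printoptions(precision=4,suppress=True)
w=np.load('c1.npy',allow_pickle=True).item()
h=cv2.cvtColor(w['image'],cv2.COLOR_RGB2HSV);rd=cv2.inRange(h,(0,120,40),(8,255,255))|cv2.inRange(h,(172,120,40),(180,255,255))
n,l,s,c=cv2.connectedComponentsWithStats(rd);i=l[111,258];print(s[i],-w['R'].T@w['t'])
for z,sg in((0,1),(.026,-1)):
    Q=[]
    for u in range(s[i][0]+2,s[i][0]+s[i][2]-2):
        r=np.where(l[:,u]==i)[0]; Q.append(plane(w,u,r[0]-.5 if sg>0 else r[-1]+.5,z)[:2])
    Q=np.array(Q);A=np.c_[2*Q,np.ones(len(Q))];x=np.linalg.lstsq(A,(Q**2).sum(1),rcond=None)[0];print(z,x[:2],np.sqrt(x[2]+x[0]**2+x[1]**2), Q[:,1].max()-.016,Q[:,1].min()+.016)
E
```

```text
[244  96  29  31 690] [ 0.536  -0.0069  0.365 ]
0 [ 0.5351 -0.0236] 0.01621046577874544 -0.022656719934165293 0.00043837900049013487
0.026 [ 0.5352 -0.0238] 0.015591416923090419 -0.04781244880512173 -0.023339181605117616
```

{"method": "drive_tool", "body": {
  "moves": [
    {"x": 40,"y": 1,"z": 10,"rx": 0,"ry": 0,"rz": 0,"fingers": 1},
    {"x": 68.6,"y": 1.2,"z": 30,"rx": 0,"ry": 0,"rz": 0,"fingers": 1},
    {"x": 68.6,"y": 1.2,"z": 60,"rx": 0,"ry": 0,"rz": 0,"fingers": 1},
    {"x": 68.6,"y": 1.2,"z": 80,"rx": 0,"ry": 0,"rz": 0,"fingers": 1},
    {"x": 68.6,"y": 1.2,"z": 92,"rx": 0,"ry": 0,"rz": 0,"fingers": 1},
    {"x": 68.6,"y": 1.2,"z": 96,"rx": 0,"ry": 0,"rz": 0,"fingers": 1},
    {"x": 68.6,"y": 1.2,"z": 98,"rx": 0,"ry": 0,"rz": 0,"fingers": 1},
    {"x": 68.6,"y": 1.2,"z": 98,"rx": 0,"ry": 0,"rz": 0,"fingers": 1},
    {"x": 68.6,"y": 1.2,"z": 98,"rx": 0,"ry": 0,"rz": 0,"fingers": 1}
  ],
  "force": 60
}}

```text
time_s: 12.6
tool_pos: [0.5889, 0.1749, 0.1032]
tool_rot: [179.9, -0.0, 90.1]
force: [-0.2, -0.6, -0.5]
grip_width: 0.0187
grasp_force: 60.0
```

{"method": "drive_tool", "body": {
  "moves": [
    {"x": -1,"y": -0.4,"z": 1,"rx": 0,"ry": 0,"rz": 0,"fingers": 1},
    {"x": -1,"y": -0.4,"z": 3,"rx": 0,"ry": 0,"rz": 0,"fingers": 1},
    {"x": -1,"y": -0.4,"z": 4,"rx": 0,"ry": 0,"rz": 0,"fingers": 1},
    {"x": -1,"y": -0.4,"z": 4,"rx": 0,"ry": 0,"rz": 0,"fingers": 1}
  ]
}}

```text
time_s: 13.1
tool_pos: [0.5881, 0.1738, 0.0986]
tool_rot: [180.0, 0.0, 90.1]
force: [0.1, -1.2, 0.7]
grip_width: 0.0186
grasp_force: 60.0
```

{"method": "drive_tool", "body": {
  "moves": [
    {"x": 0,"y": 0,"z": 1,"rx": 0,"ry": 0,"rz": 0,"fingers": 1},
    {"x": 0,"y": 0,"z": 2,"rx": 0,"ry": 0,"rz": 0,"fingers": 1},
    {"x": 0,"y": 0,"z": 3,"rx": 0,"ry": 0,"rz": 0,"fingers": 1},
    {"x": 0,"y": 0,"z": 3,"rx": 0,"ry": 0,"rz": 0,"fingers": 1}
  ]
}}

```text
time_s: 13.6
tool_pos: [0.5888, 0.1741, 0.0972]
tool_rot: [179.9, 0.0, 90.1]
force: [-2.2, -1.1, 9.0]
grip_width: 0.0185
grasp_force: 60.0
```

{"method": "drive_tool", "body": {
  "moves": [
    {"x": 0,"y": -0.4,"z": 1,"rx": 0,"ry": 0,"rz": 0,"fingers": 1},
    {"x": 0,"y": -0.4,"z": 2,"rx": 0,"ry": 0,"rz": 0,"fingers": 1},
    {"x": 0,"y": -0.4,"z": 3,"rx": 0,"ry": 0,"rz": 0,"fingers": 1},
    {"x": 0,"y": -0.4,"z": 4,"rx": 0,"ry": 0,"rz": 0,"fingers": 1},
    {"x": 0,"y": -0.4,"z": 5,"rx": 0,"ry": 0,"rz": 0,"fingers": 1},
    {"x": 0,"y": -0.4,"z": 5,"rx": 0,"ry": 0,"rz": 0,"fingers": 1}
  ]
}}

```text
time_s: 14.35
tool_pos: [0.5874, 0.1736, 0.0896]
tool_rot: [-179.9, 0.0, 90.1]
force: [2.4, 1.1, -9.0]
grip_width: 0.0184
grasp_force: 60.0
```

{"method": "drive_tool", "body": {
  "moves": [
    {"x": 0,"y": 0.2,"z": 1,"rx": 0,"ry": 0,"rz": 0,"fingers": 1},
    {"x": 0,"y": 0.2,"z": 2,"rx": 0,"ry": 0,"rz": 0,"fingers": 1},
    {"x": 0,"y": 0.2,"z": 3,"rx": 0,"ry": 0,"rz": 0,"fingers": 1},
    {"x": 0,"y": 0.2,"z": 3,"rx": 0,"ry": 0,"rz": 0,"fingers": 1},
    {"x": 0,"y": 0.2,"z": 3,"rx": 0,"ry": 0,"rz": 0,"fingers": 1}
  ]
}}

```text
time_s: 14.98
tool_pos: [0.588, 0.174, 0.088]
tool_rot: [180.0, -0.0, 90.1]
force: [-0.7, 0.5, 1.4]
grip_width: 0.0185
grasp_force: 60.0
```

{"method": "drive_tool", "body": {
  "moves": [
    {"x": 0,"y": 0,"z": 1,"rx": 0,"ry": 0,"rz": 0,"fingers": 1},
    {"x": 0,"y": 0,"z": 2,"rx": 0,"ry": 0,"rz": 0,"fingers": 1},
    {"x": 0,"y": 0,"z": 3,"rx": 0,"ry": 0,"rz": 0,"fingers": 1},
    {"x": 0,"y": 0,"z": 3,"rx": 0,"ry": 0,"rz": 0,"fingers": 1},
    {"x": 0,"y": 0,"z": 3,"rx": 0,"ry": 0,"rz": 0,"fingers": 1},
    {"x": 0,"y": 0,"z": 3,"rx": 0,"ry": 0,"rz": 0,"fingers": 1}
  ]
}}

```text
time_s: 15.72
tool_pos: [0.588, 0.174, 0.0862]
tool_rot: [180.0, 0.0, 90.1]
force: [-3.7, -1.1, 9.9]
grip_width: 0.0189
grasp_force: 60.0
```

```bash
python3 - <<'E'
from h import *
a=cam('scene');b=cam('side')
cr=lambda c,X,f=5: (lambda p:cv2.resize(c['image'][p[1]-38:p[1]+38,p[0]-38:p[0]+38],None,fx=f,fy=f,interpolation=cv2.INTER_CUBIC))(proj(c,X).astype(int))
save('fin',np.hstack([cr(a,[.588,.172,.08]),cr(b,[.588,.172,.08])]))
o=sensors.get_obs();print(o['tool_pos'],o['force'],o['wrist_torque'])
E
```

```text
[0.58803158 0.17408222 0.08618265] [-3.9573205  -0.8102414   9.58604608] [-0.29536243  0.76912311 -0.01993691]
```

View pics/fin.png

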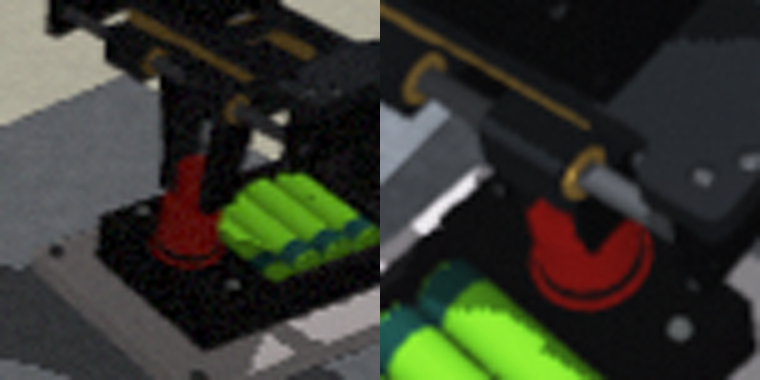

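The cap sits down on the washer, upright (scene crop (187,240)), with 9.8 N downward push, the click felt and the grip at 60 N.

```bash
python3 -c "
from cell import workorder
print(workorder.sign_off())"
```

```text
the job is handed in; nothing more can be done
None
```

I handed the job in at about 16 s. The valve pointer is on the green mark, and the red cap is clicked onto the stud with the gripper still pressing it down at about 10 N. The sign-off returned no verdict.

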